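# Hold the condiment caddy up level while the table is wiped

## Task

The pub table under the condiment caddy is about to be wiped. Swing the caddy's folded handle fully upright while the caddy stands on the table, then lift the loaded caddy by that handle about 8 cm clear of the table without tipping it; it is loaded unevenly, so take hold where it comes up level. Finish while still holding it there, level and still, with the sauce bottle, mustard jar and shaker standing in their pockets and the can, tin, plate and tumbler nearby left alone.

Things in the scene. Friction and masses are not known exactly. Their poses are not given: they have to be found in the camera images.
- caddy: loose open metal caddy on a wooden base board (124 x 268 x 10 mm); box 84 mm wide (x), 260 mm long (y), sides up to 80 mm, sheet 3 mm; two dividers up to 70 mm make a row of three pockets, 78 x 82 mm, centred at y -85, 0, +85 mm; each end wall has an ear up to 128 mm with the handle's rivet. Origin: centre of the underside, z up. With handle 0.365 kg, with contents 0.77 to 0.95 kg
- handle (a joint): angle of the swing handle (rad): 0 folded level on the caddy's -x side, pi/2 upright, 3.14 folded on the +x side. A 6 mm wire bail, 276 mm over its sides, turning about a line along the caddy's y at x 0, z 110 mm; arms 105 mm. Stiff rivets (0.07 N m): it stays at any angle where it is left. Starts at 0 to 0.5. Forcing it off its arc tips or slides the caddy
- handle_grip (a point): middle of the handle's round wooden grip, 20 mm diameter, 140 mm long, lying along the caddy's y, 105 mm from the rivet axis: 215 mm above the caddy's underside when upright; folded level, 110 mm up and 105 mm to its -x side. The grip spins easily on its wire, so held fast it still lets the handle turn. Frame turns with the handle, y along the grip
- sauce: round amber glass sauce bottle standing in one pocket of the caddy, 62 mm diameter, 150 mm tall with a neck, full, about 0.36 kg (0.27 to 0.4): by far the heaviest of the three; origin at the centre of its underside. Which pocket holds which of the three differs each time
- mustard: round clear glass jar with metal lid standing in another pocket, 64 mm diameter, 95 mm tall, almost used up, about 0.1 kg (0.08 to 0.13); origin at the centre of its underside
- shaker: sugar shaker, tapered clear glass with domed metal top, standing in the last pocket, 60 mm diameter, 118 mm tall, about 0.06 kg; origin at the centre of its underside
- can: bystander: slim plain metal drinks can, 53 mm diameter, 135 mm tall, on the table beyond the caddy's -y end; origin at the centre of its underside
- tin: bystander: rectangular meat tin with rounded corners and brown paper wrapper, 60 x 100 x 85 mm, on the table beyond the caddy's +y end; origin at the centre of its underside
- plate: bystander: small white round side plate, 160 mm diameter, 18 mm tall, on the table behind the caddy (its +x side); origin at the centre of its underside
- tumbler: bystander: empty glass tumbler, 78 mm diameter, 110 mm tall, on the table behind the caddy (its +x side); origin at the centre of its underside
There are look-alikes about, which are no part of the job. There is more than one size of the sauce; the one meant has the size given above. What is shaped like the shaker but green or purple is not meant.

How it is judged:
On the way, in this order (a step that is already met when the one before it is completed fails the run):
1. the handle is upright (within 0.2 rad) while the caddy still stands level on the table (value of joint handle between 1.37 and 1.77 rad and height (world z) of caddy below 0.004 m and angle between caddy's own z axis and vertical below 0.04 rad), for 0.2 s.
2. the caddy is clear of the table by 50 mm or more, hanging from its handle (height (world z) of caddy above 0.05 m and contact force between caddy and table below 0.1 N and contact force between the fingers and caddy above 2 N), for 0.2 s.
At the end, for the whole second after the job is handed in: Fingers hold the caddy by its upright handle (within 0.25 rad), underside 55 to 115 mm up, level within 0.06 rad, slower than 20 mm/s and 0.15 rad/s, touching no table or bystander; sauce, mustard, shaker upright (0.15 rad) on their pocket floors; bystanders within 20 mm of their places (height (world z) of caddy between 0.055 and 0.115 m and angle between caddy's own z axis and vertical below 0.06 rad and linear speed of caddy below 0.02 m/s and angular speed of caddy below 0.15 rad/s and value of joint handle between 1.32 and 1.82 rad and contact force between the fingers and caddy above 2 N and z of the grasp point in the frame of caddy above 0.18 m and contact force between caddy and table below 0.1 N and contact force between caddy and can below 0.1 N and contact force between caddy and tin below 0.1 N and contact force between caddy and plate below 0.1 N and contact force between caddy and tumbler below 0.1 N and z of each of sauce, mustard, shaker in the frame of caddy below 0.022 m and horizontal distance between each of sauce, mustard, shaker and caddy below 0.11 m and angle between each of sauce, mustard, shaker's own z axis and vertical below 0.15 rad and distance of each of can, tin, plate, tumbler from where it was at the start of the episode below 0.02 m); the arm keeps its last pose, push and grip.
It fails at once if the caddy tipped by more than 0.2 rad (angle between caddy's own z axis and vertical above 0.2 rad).
It fails at once if a bystander (can, tin, plate, tumbler) was shoved by more than 30 mm (distance of any of can, tin, plate, tumbler from where it was at the start of the episode above 0.03 m).
It also fails if it takes over 48 s, if anything falls off the work surface, if the arm or the gripper's body presses on something with over 40 N, if the wrist force passes 120 N, or if a joint passes its speed limit or range.

## Robot

A 7-joint arm with a two-finger parallel gripper is mounted at the origin on the work surface. World frame = base frame: x ahead of the robot, y to its left, z up, the work surface at z = 0. Lengths are in m, angles in rad, forces in N, time in s.
With the tool pointing down it reaches from about 0.425 to 0.875 m from the base axis. Payload 9.9 kg.
Tool frame: the origin (TCP) lies at the centre of the arm's flange, where the gripper is bolted on; the fingertips stand 173 mm ahead of it and the grasp point (between the pads) lies 155 mm ahead of it; x points along the fingers, y is the direction in which the jaws open and shut, and the axes are right-handed (so a half turn about x gives the same grasp; the last joint's range is limited). The gripper opens to 85 mm and grips with 20 to 120 N. Pads are 22 mm wide; open, the fingers measure 114 mm over their backs; the gripper's body (76 mm by 85 mm) begins 54 mm behind the grasp point. The pads swing forward as they close: fully open they stand 13 mm farther back than shut.
Start: joints at [1.107, 0.576, 0.025, 1.437, -0.015, 1.129, -0.057], TCP at [0.25, -0.627, 0.405] pointing down, gripper open.
Joint ranges: [-2.76, 2.76], [-0.34, 2.15], [-1.52, 1.57], [0.19, 2.46], [-1.09, 4.23], [0.17, 1.99], [-2.82, 2.82]. Speed limits (rad/s): [2.22, 2.22, 3.01, 3.01, 3.14, 3.14, 3.14].

## Interface

Orientations are given as a unit quaternion [x, y, z, w].
In Python, from bench import get_obs, read_camera, sign_off, search_frame, outline_of gives the robot as it stands.
- The arm moves only by the shell command python3 -m creep 'ROWS' [FORCE]. ROWS is JSON, a list of rows, each an object with "travel": the shift along the tool's x, y, z in mm, a list of three; "delta_rot": the turn, a rotation vector about the tool's x, y, z in degrees, a list of three; "grip": the gripper command: -1 is shut, 1 is fully open, values between are in proportion. A call has 1 to 10 rows; each row is the pose to reach, as a shift and turn from the pose commanded when the call began, along the tool's axes at that moment; what a row does not reach only later rows make up. A row lasts 1/10 s, in which the tool goes at most 50 mm and 8.59 degrees, less where a joint would pass 70% of its speed; a pose out of reach is approached as far as the arm can. A call with a gripper value outside its range is refused whole. The fingers move at their own pace and stop on an object; FORCE is the grip in N (left out, the last holds). Time passes only in rows, so rows that repeat a pose let the fingers close. It gives the time, the measured TCP pose, the force and the opening at its end, in the units of the state.
- get_obs(): the state, without advancing time (a new reading comes with each control period).
- read_camera(name): name is "side" or "top"; returns a dict with "frame" (480x640x3 uint8, red, green, blue), "fovy" (degrees; the focal length in pixels is half the picture's height over the tangent of half this angle, whatever the lens; pixels are square), "cx", "cy" (the principal point, pixels), "k1" (the pictures are not rectified: a ray, as slopes to the right and down, at radius r is drawn at 1 + k1 r^2 times it, then the intrinsics apply), "world_from_camera" (4x4, takes a point from camera to world coordinates). Camera axes: x right, y down, z forward; pixel columns grow to the right and rows downward; lengths in m; the calibration is good to about 2 mm. A picture is of the moment at which its call begins. There is no depth.
- sign_off(): hands the job in, once; it reports no verdict.
Trained networks look in a picture, given as the dict that the camera call returned (one of the last four; its "shot" number tells which), for a name from the list of things; names that differ only in an ending like _2 or _b are one class to them, and where a whole thing is asked for, a point or a joint stands for the part that bears it (a point fixed in the world has none). Each returns a list of dicts, best first, with "p" (0 to 1); they miss things now and then, are a little off and sometimes report something else, mostly with a low value. They report only what shows in the picture. A call takes as long as a camera call. They do not tell look-alikes from the thing itself.
- search_frame(query, picture): "centre" ([x, y, z] in m, in world coordinates, good to about 4 mm: the middle of the surface that is visible of it).
- outline_of(query, picture): "region" (480x640 bool, what is visible of it).
The state is a dict: "time": time; "qpos": joint angles; "joint_velocities": joint speeds; "joint_efforts": joint torques, N m; "tool_pos": TCP position; "ee_rot": TCP orientation; "contact_force": force on the tool from outside, world axes, zero at the start; "ft_torque": the same for the moment, N m; "opening": opening from 0.0 (shut) to 1.0 (fully open).
Only numpy, scipy, OpenCV 4.12 (cv2) and the standard library are available. Lean on these libraries where they do the work, as an engineer would, in place of code of your own. Each camera call takes 0.05 s, during which the arm holds its last target.

## Working session

There is one attempt and no reset: what is moved stays moved. The work goes in short steps, Python scripts to look and compute and a shell command to move; the robot and the scene stay as the last step left them, time stands still between calls to the robot, and variables do not carry over. Pictures are saved under pics/ and viewed, and the job is handed in when it is done.

```bash
ls; mkdir -p pics; cat > h.py <<'E'
import numpy as np, cv2
from bench import *
def save(c,n):
    cv2.imwrite('pics/'+n+'.png',c['frame'][:,:,::-1])
E
python3 - <<'E'
from h import *
o=get_obs(); print({k:np.round(v,4).tolist() for k,v in o.items()})
for n in('side','top'):
    c=read_camera(n); save(c,n+'0'); print(n,c['fovy'],c['cx'],c['cy'],c['k1'],np.round(c['world_from_camera'],3).tolist())
    for q in ['caddy','handle','handle_grip','sauce','mustard','shaker','can','tin','plate','tumbler']:
        print(q,[(np.round(d['centre'],3).tolist(),round(d['p'],2)) for d in search_frame(q,c)[:4]])
E
```

```text
pics
{'time': 0.0, 'qpos': [1.1072, 0.5765, 0.0248, 1.4379, -0.015, 1.129, -0.0565], 'joint_velocities': [0.0001, -0.0003, 0.0005, -0.0003, 0.0003, -0.0011, 0.001], 'joint_efforts': [-0.0004, -76.5766, 2.2506, -28.5974, 0.0155, 0.0126, -0.0], 'tool_pos': [0.2502, -0.6267, 0.4038], 'ee_rot': [-0.6942, -0.1341, 0.6945, -0.1329], 'contact_force': [0.0164, -0.0323, 0.5876], 'ft_torque': [0.0363, -0.0092, -0.0459], 'opening': 0.9978}
side 44.33160470289816 317.8707046099029 246.22732655138367 -0.06255829424458509 [[-0.734, -0.439, 0.519, -0.156], [-0.679, 0.491, -0.545, 0.737], [-0.016, -0.752, -0.659, 0.988], [0.0, 0.0, 0.0, 1.0]]
caddy [([0.518, -0.064, 0.062], 0.66)]
handle [([0.459, -0.116, 0.145], 0.76), ([0.535, -0.031, 0.105], 0.34), ([0.516, -0.067, 0.063], 0.25)]
handle_grip [([0.463, -0.12, 0.146], 0.64)]
sauce [([0.341, 0.037, 0.126], 0.86), ([0.546, -0.101, 0.111], 0.84), ([0.358, -0.086, 0.066], 0.74)]
mustard [([0.532, -0.031, 0.108], 0.79)]
shaker [([0.559, -0.195, 0.107], 0.95), ([0.505, -0.41, 0.066], 0.94), ([0.514, -0.324, 0.067], 0.79)]
can [([0.615, -0.335, 0.098], 0.
[... 227 characters left out ...]
25 [[-0.024, -0.996, 0.09, 0.488], [-1.0, 0.023, -0.015, -0.033], [0.012, -0.09, -0.996, 0.959], [0.0, 0.0, 0.0, 1.0]]
caddy [([0.534, -0.125, 0.02], 0.91), ([0.554, -0.116, 0.125], 0.21)]
handle [([0.466, -0.135, 0.146], 0.66)]
handle_grip [([0.468, -0.132, 0.148], 0.71)]
sauce [([0.369, 0.013, 0.162], 0.84), ([0.375, -0.1, 0.082], 0.77), ([0.553, -0.114, 0.122], 0.67)]
mustard []
shaker [([0.568, -0.192, 0.12], 0.86), ([0.526, -0.331, 0.109], 0.78), ([0.515, -0.415, 0.107], 0.61)]
can [([0.626, -0.339, 0.129], 0.92), ([0.465, -0.134, 0.145], 0.49)]
tin [([0.573, 0.119, 0.09], 0.83)]
plate [([0.732, -0.174, 0.011], 0.97)]
tumbler [([0.703, -0.03, 0.058], 0.78), ([0.623, -0.34, 0.13], 0.57)]
```

View pics/side0.png

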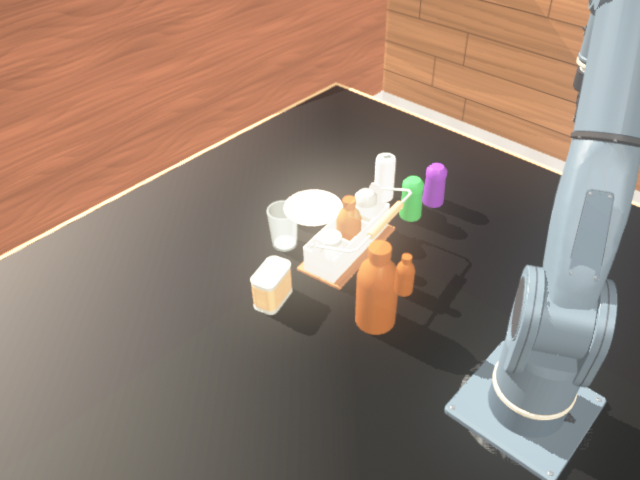

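View pics/top0.png

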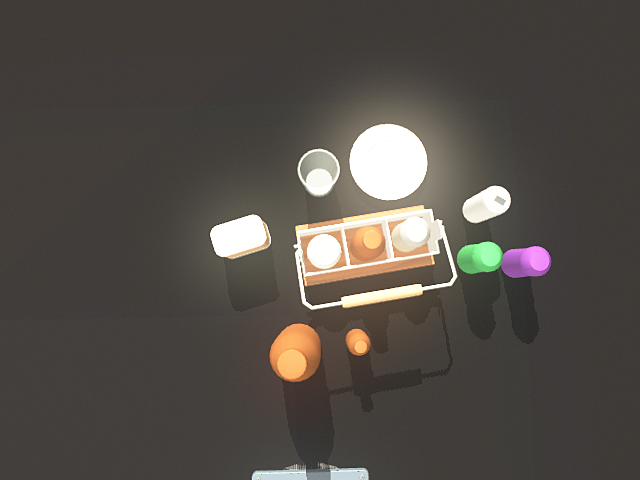

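The caddy is at about column 365, row 245 in the top picture. The mustard is in the left (+y) pocket (324,251), the sauce in the middle (369,242) and the shaker on the right (410,234). The grip runs from (343,301) to (421,290). I'll zoom in to get keypoints.

```bash
cat >> h.py <<'E'
def proj(c,P):
    P=np.atleast_2d(P); T=np.linalg.inv(c['world_from_camera']); p=P@T[:3,:3].T+T[:3,3]
    s=p[:,:2]/p[:,2:]; r2=(s**2).sum(1,keepdims=True); f=240/np.tan(np.radians(c['fovy']/2))
    return s*(1+c['k1']*r2)*f+[c['cx'],c['cy']]
def zoom(c,n,x0,y0,w,h,k):
    im=cv2.resize(c['frame'][y0:y0+h,x0:x0+w],None,fx=k,fy=k,interpolation=cv2.INTER_CUBIC)
    cv2.imwrite('pics/'+n+'.png',im[:,:,::-1])
import pickle
E
python3 - <<'E'
from h import *
c=read_camera('top'); zoom(c,'topz',285,195,190,125,4); pickle.dump(c,open('top.pkl','wb'))
c=read_camera('side'); zoom(c,'sidez',290,170,130,130,4);pickle.dump(c,open('side.pkl','wb'))
E
```

```text
(no output)
```

View pics/topz.png

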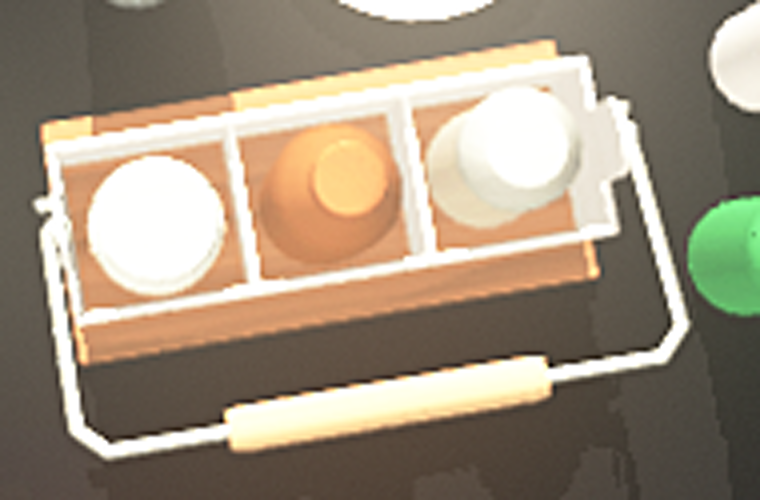

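View pics/sidez.png

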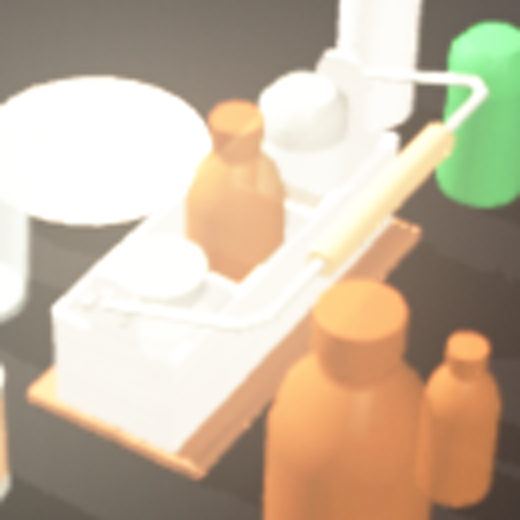

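```bash
cat > fit.py <<'E'
from h import *
from scipy.optimize import least_squares
t=pickle.load(open('top.pkl','rb')); s=pickle.load(open('side.pkl','rb'))
def z(u,o): return (np.array(u)+.5)/4-.5+np.array(o)
B=lambda sx,sy:[sx*.062,sy*.134,.010]
R=lambda sx,sy:[sx*.042,sy*.130,.080]
G=lambda sy:('g',sy*.07)
K=[(t,B(1,1),(42,122)),(t,B(1,-1),(556,40)),(t,B(-1,-1),(598,276)),(t,B(-1,1),(80,360)),
(t,R(1,1),(48,145)),(t,R(1,-1),(588,57)),(t,R(-1,-1),(618,235)),(t,R(-1,1),(82,320)),
(t,G(1),(230,429)),(t,G(-1),(550,377)),
(s,B(1,1),(30,392)),(s,B(-1,1),(200,472)),(s,B(-1,-1),(418,230)),(s,R(1,1),(55,310)),(s,G(1),(318,258)),(s,G(-1),(445,130))]
def world(p,q):
    x,y,w,a=q[:4]
    if p[0]=='g': p=[-.105*np.cos(a),p[1],.110+.105*np.sin(a)]
    c_,s_=np.cos(w),np.sin(w)
    return np.array([x+c_*p[0]-s_*p[1],y+s_*p[0]+c_*p[1],p[2]])
def res(q):
    return np.concatenate([proj(c,world(p,q))[0]-z(u,(285,195) if c is t else (290,170))-(q[4:6] if c is t else q[6:8]) for c,p,u in K]+[q[4:]*.5])
r=least_squares(res,[.55,-.115,.1,.3,0,0,0,0],loss='soft_l1')
q=r.x; print('x y yaw angle',q.round(4)); print(r.fun[:32].reshape(-1,2).round(1).tolist())
for n,p in [('grip',('g',0)),('pivot',[0,0,.11]),('up',[0,0,.215]),('can-',[0,-.138,.11])]: print(n,world(p,q).round(4))
np.save('q.npy',q)
E
python3 fit.py
```

```text
x y yaw angle [ 0.5587 -0.1232  0.1389  0.3408  0.7897  0.8627 -0.1376 -0.268 ]
[[0.1, 0.1], [0.2, -0.1], [0.6, 0.3], [0.2, 0.9], [0.3, 0.1], [0.0, 0.3], [0.5, -0.8], [-1.2, 0.3], [-0.1, -0.4], [-0.8, -0.7], [-0.5, -0.5], [-0.2, -0.2], [1.5, -0.2], [-0.0, 0.5], [0.5, -0.0], [-0.8, 0.4]]
grip [ 0.4606 -0.1369  0.1451]
pivot [ 0.5587 -0.1232  0.11  ]
up [ 0.5587 -0.1232  0.215 ]
can- [ 0.5778 -0.2599  0.11  ]
```

```bash
cat > ct.py <<'E'
from fit import *
q=np.load('q.npy')
# contents: pixel of top centre in top cam -> caddy frame
for n,u,h in [('mustard',(156,220),.108),('sauce',(350,178),.162),('shaker',(522,140),.128)]:
    px=z(u,(285,195))+q[4:6]
    f=lambda p: proj(t,world([p[0],p[1],h],q))[0]-px
    print(n,least_squares(f,[0,0]).x.round(4))
E
python3 ct.py
python3 - <<'E'
from h import *
from scipy.spatial.transform import Rotation as Ro
q=np.load('q.npy');o=get_obs();R0=Ro.from_quat(o['ee_rot']).as_matrix();print(R0.round(3))
w=q[2]; ex=np.array([np.cos(w),np.sin(w),0]); ey=np.array([-np.sin(w),np.cos(w),0])
for sgn in(1,-1):
    X=np.array([0,0,-1.]);Y=sgn*ex;Z=np.cross(X,Y);T=np.c_[X,Y,Z]
    print(sgn,np.degrees(Ro.from_matrix(R0.T@T).as_rotvec()).round(2))
g=np.array([q[0],q[1],0])-ex*.105*np.cos(q[3])+ey*.004+[0,0,.110+.105*np.sin(q[3])]
tgt=g+[0,0,.155]; 
for dz in(.09,0): print((R0.T@(tgt+[0,0,dz]-o['tool_pos'])*1000).round(1))
E
```

```text
x y yaw angle [ 0.5587 -0.1232  0.1389  0.3408  0.7897  0.8627 -0.1376 -0.268 ]
[[0.1, 0.1], [0.2, -0.1], [0.6, 0.3], [0.2, 0.9], [0.3, 0.1], [0.0, 0.3], [0.5, -0.8], [-1.2, 0.3], [-0.1, -0.4], [-0.8, -0.7], [-0.5, -0.5], [-0.2, -0.2], [1.5, -0.2], [-0.0, 0.5], [0.5, -0.0], [-0.8, 0.4]]
grip [ 0.4606 -0.1369  0.1451]
pivot [ 0.5587 -0.1232  0.11  ]
up [ 0.5587 -0.1232  0.215 ]
can- [ 0.5778 -0.2599  0.11  ]
mustard [-0.0028  0.0863]
sauce [-0.0019  0.0022]
shaker [ 0.0049 -0.0813]
[[-0.     0.371 -0.929]
 [ 0.    -0.929 -0.371]
 [-1.    -0.    -0.   ]]
1 [-76.2  -0.    0. ]
-1 [103.8   0.    0. ]
[  14.6 -381.  -378. ]
[ 104.6 -381.  -378. ]
```

```bash
python3 -m creep '[{"travel":[0,-35,-35],"delta_rot":[-7.5,0,0],"grip":0.1},{"travel":[0,-70,-70],"delta_rot":[-15,0,0],"grip":0.1},{"travel":[2,-105,-105],"delta_rot":[-22.5,0,0],"grip":0.1},{"travel":[4,-140,-140],"delta_rot":[-30,0,0],"grip":0.1},{"travel":[6,-175,-175],"delta_rot":[-37.5,0,0],"grip":0.1},{"travel":[8,-210,-210],"delta_rot":[-45,0,0],"grip":0.1},{"travel":[10,-245,-245],"delta_rot":[-52.5,0,0],"grip":0.1},{"travel":[12,-280,-280],"delta_rot":[-60,0,0],"grip":0.1},{"travel":[14,-315,-315],"delta_rot":[-67.5,0,0],"grip":0.1},{"travel":[14,-350,-350],"delta_rot":[-76.2,0,0],"grip":0.1}]' 40
cat > nxt.py <<'E'
# usage: nxt.py gx gy gz-style target of grasp point in world -> tool travel
from h import *
import sys
from scipy.spatial.transform import Rotation as Ro
q=np.load('q.npy');o=get_obs();R0=Ro.from_quat(o['ee_rot']).as_matrix()
a=float(sys.argv[1]);yo=float(sys.argv[2]);dz=float(sys.argv[3])
w=q[2]; ex=np.array([np.cos(w),np.sin(w),0]); ey=np.array([-np.sin(w),np.cos(w),0])
g=np.array([q[0],q[1],0])-ex*.105*np.cos(a)+ey*yo+[0,0,.110+.105*np.sin(a)]
tgt=g+[0,0,.155+dz]
X=np.array([0,0,-1.]);Y=ex;Z=np.cross(X,Y);T=np.c_[X,Y,Z]
print('t',o['time'],'F',o['contact_force'].round(2),'tau',o['ft_torque'].round(3),'op',round(o['opening'],3),'pos',o['tool_pos'].round(4))
print('travel',(R0.T@(tgt-o['tool_pos'])*1000).round(1),'rot',np.degrees(Ro.from_matrix(R0.T@T).as_rotvec()).round(2),'qpos',o['qpos'].round(2))
E
python3 nxt.py 0.341 0.005 0.09
```

```text
time: 2.2
tool_pos: [0.4459, -0.1702, 0.3909]
ee_rot: [0.463, 0.534, -0.463, 0.535]
contact_force: [1.5, -0.3, -0.9]
opening: 0.548
t 2.2 F [ 1.5  -0.32 -0.92] tau [-0.095 -0.078 -0.008] op 0.548 pos [ 0.4459 -0.1702  0.3909]
travel [  0.8  19.4 -35.9] rot [ 0.19  0.03 -0.03] qpos [ 0.58  0.32 -0.42  1.95  0.16  0.9   0.22]
```

```bash
python3 -m creep '[{"travel":[0,10,-18],"delta_rot":[0,0,0],"grip":0.1},{"travel":[0,19,-36],"delta_rot":[0,0,0],"grip":0.1},{"travel":[30,19,-36],"delta_rot":[0,0,0],"grip":0.1},{"travel":[50,19,-36],"delta_rot":[0,0,0],"grip":0.1},{"travel":[50,19,-36],"delta_rot":[0,0,0],"grip":0.1},{"travel":[50,19,-36],"delta_rot":[0,0,0],"grip":0.1}]'
python3 nxt.py 0.341 0.005 0.0
python3 - <<'E'
from h import *
c=read_camera('top'); zoom(c,'topb',285,195,190,125,4)
c=read_camera('side'); zoom(c,'sideb',270,80,180,180,3)
E
```

```text
time: 2.8
tool_pos: [0.4596, -0.1339, 0.3411]
ee_rot: [0.465, 0.533, -0.465, 0.533]
contact_force: [0.1, -0.3, -0.0]
opening: 0.55
t 2.8 F [ 0.15 -0.33 -0.04] tau [-0.012 -0.064 -0.003] op 0.55 pos [ 0.4596 -0.1339  0.3411]
travel [40.9  0.6 -1.9] rot [-0.1  -0.01  0.02] qpos [ 0.49  0.38 -0.41  2.02  0.21  0.78  0.09]
```

View pics/topb.png

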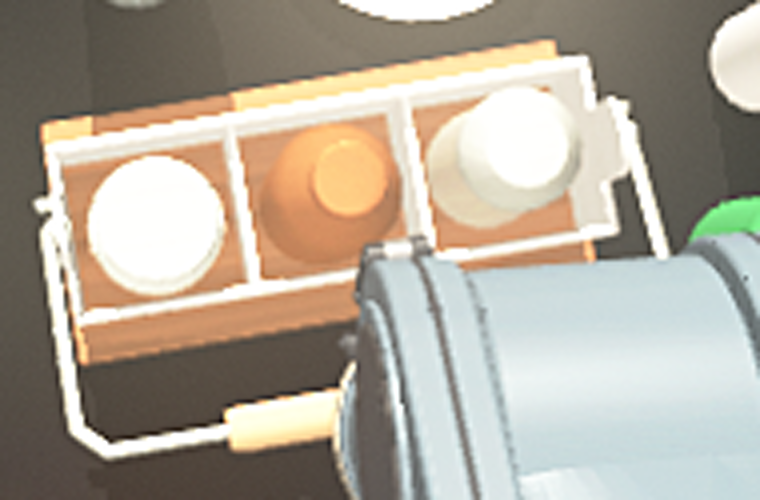

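View pics/sideb.png

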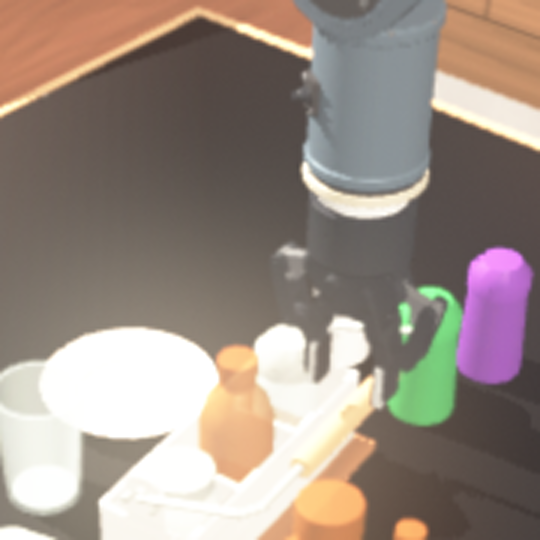

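The fingers straddle the grip, with their tips near (315,370) and (378,400) in the side crop. I'll descend 41 mm and close.

```bash
python3 -m creep '[{"travel":[20,0,-1],"delta_rot":[0,0,0],"grip":0.1},{"travel":[41,0,-2],"delta_rot":[0,0,0],"grip":0.1},{"travel":[41,0,-2],"delta_rot":[0,0,0],"grip":0.1}]'
python3 nxt.py 0.341 0.005 0.0
python3 -m creep '[{"travel":[0,0,0],"delta_rot":[0,0,0],"grip":-0.3},{"travel":[0,0,0],"delta_rot":[0,0,0],"grip":-0.5},{"travel":[0,0,0],"delta_rot":[0,0,0],"grip":-1},{"travel":[0,0,0],"delta_rot":[0,0,0],"grip":-1},{"travel":[0,0,0],"delta_rot":[0,0,0],"grip":-1},{"travel":[0,0,0],"delta_rot":[0,0,0],"grip":-1}]' 25
python3 nxt.py 0.341 0.005 0.0
python3 - <<'E'
from h import *
c=read_camera('top'); zoom(c,'topc',285,195,190,125,4)
c=read_camera('side'); zoom(c,'sidec',270,80,180,180,3)
E
```

```text
time: 3.2
tool_pos: [0.4588, -0.1319, 0.2989]
ee_rot: [0.464, 0.534, -0.465, 0.532]
contact_force: [0.6, -0.0, -0.1]
opening: 0.549
t 3.2 F [ 0.58 -0.03 -0.15] tau [-0.007 -0.012 -0.035] op 0.549 pos [ 0.4588 -0.1319  0.2989]
travel [-1.2  1.2  0.2] rot [-0.11 -0.04  0.1 ] qpos [ 0.46  0.44 -0.39  2.07  0.26  0.68  0.04]
time: 3.8
tool_pos: [0.4595, -0.132, 0.3]
ee_rot: [0.465, 0.533, -0.464, 0.533]
contact_force: [3.1, -1.4, -0.8]
opening: 0.225
t 3.8 F [ 3.1  -1.37 -0.75] tau [-0.314 -0.846  0.049] op 0.225 pos [ 0.4595 -0.132   0.3   ]
travel [-0.1  0.4 -0. ] rot [-0.11  0.03 -0.07] qpos [ 0.46  0.44 -0.39  2.07  0.26  0.68  0.04]
```

View pics/topc.png

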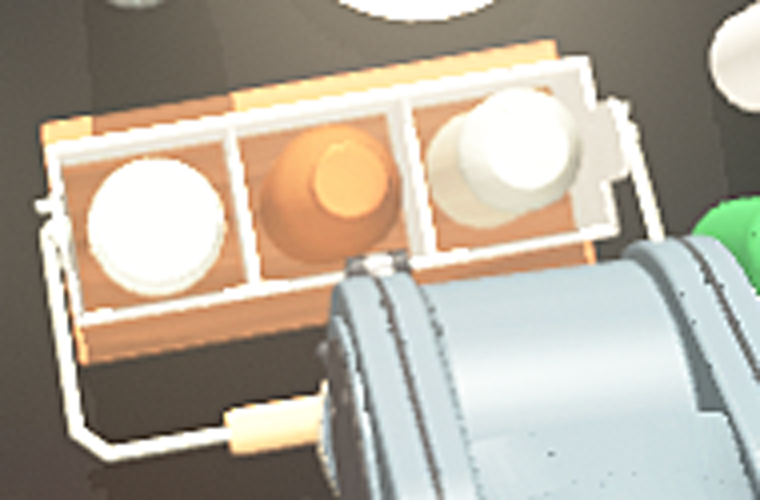

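View pics/sidec.png

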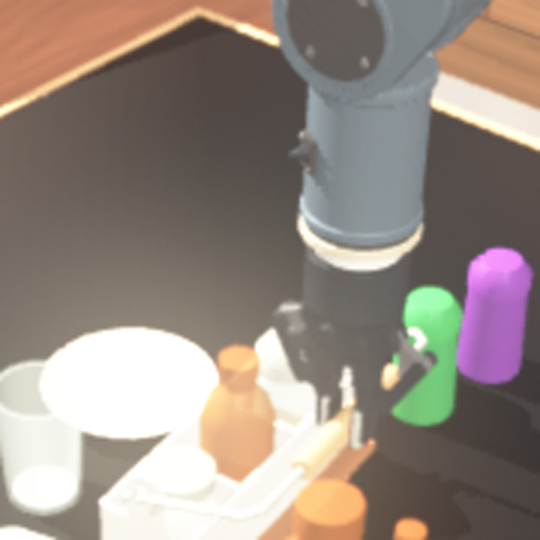

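```bash
python3 -m creep '[{"travel":[-9.6,3.9,0],"delta_rot":[0,0,0],"grip":-1},{"travel":[-18.9,8.9,0],"delta_rot":[0,0,0],"grip":-1},{"travel":[-27.6,14.7,0],"delta_rot":[0,0,0],"grip":-1},{"travel":[-35.7,21.4,0],"delta_rot":[0,0,0],"grip":-1},{"travel":[-43.1,28.9,0],"delta_rot":[0,0,0],"grip":-1},{"travel":[-43.1,28.9,0],"delta_rot":[0,0,0],"grip":-1}]'
python3 nxt.py 0.84 0.005 0.0
python3 - <<'E'
from h import *
c=read_camera('top'); zoom(c,'topd',285,195,190,125,4)
c=read_camera('side'); zoom(c,'sided',270,80,180,180,3)
E
```

```text
time: 4.5
tool_pos: [0.4879, -0.1276, 0.3443]
ee_rot: [0.464, 0.533, -0.465, 0.533]
contact_force: [-8.8, -1.4, 5.6]
opening: 0.221
t 4.5 F [-8.82 -1.39  5.62] tau [-0.124  1.614 -0.035] op 0.221 pos [ 0.4879 -0.1276  0.3443]
travel [1.1 0.6 0.4] rot [-0.1   0.02  0.06] qpos [ 0.46  0.41 -0.41  1.95  0.22  0.82  0.06]
```

View pics/topd.png

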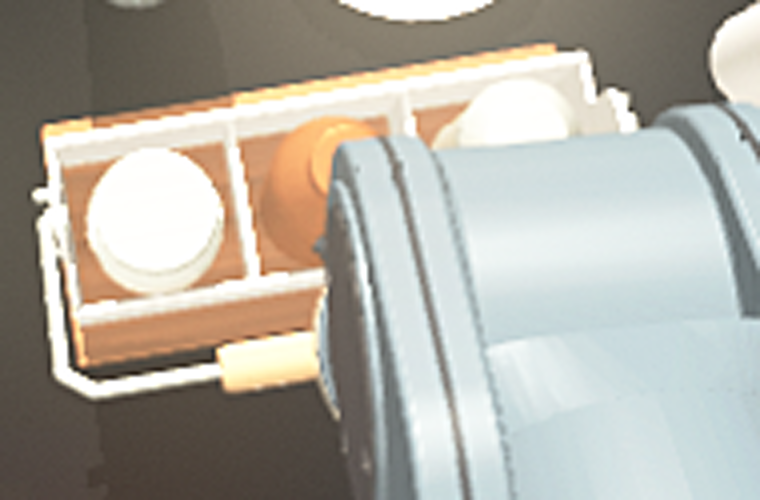

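View pics/sided.png

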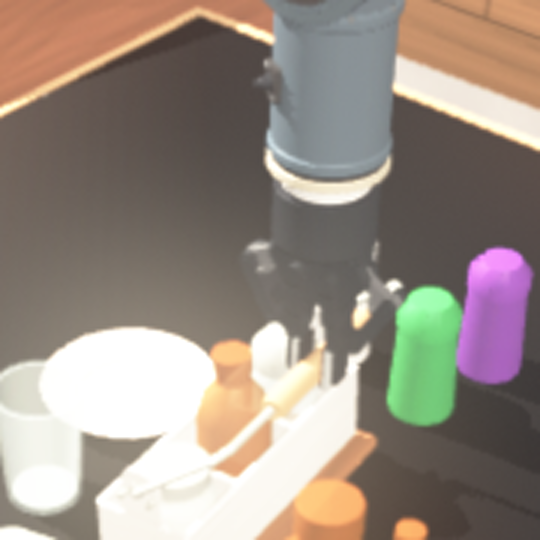

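The side crop and the force (-8.8, 5.6 N) agree that the clamped grip pushed radially inward. The caddy tilted by about 0.05 rad towards +x. In the top crop the rim corner moved from (48,145) to (46,135), while the board's +x corner stayed put. I'll ease outward to set it down, then push with loose jaws, which can't constrain the height.

```bash
python3 -m creep '[{"travel":[-0.7,-1.0,0],"delta_rot":[0,0,0],"grip":-1},{"travel":[-1.4,-2,0],"delta_rot":[0,0,0],"grip":-1},{"travel":[-1.4,-2,0],"delta_rot":[0,0,0],"grip":-1},{"travel":[-1.4,-2,0],"delta_rot":[0,0,0],"grip":-1}]'
python3 nxt.py 0.84 0.005 0.0
python3 - <<'E'
from h import *
c=read_camera('top'); zoom(c,'tope',285,195,190,125,4)
E
```

```text
time: 5.0
tool_pos: [0.4855, -0.1281, 0.3447]
ee_rot: [0.464, 0.533, -0.465, 0.533]
contact_force: [-6.5, 0.4, 6.7]
opening: 0.225
t 5.0 F [-6.55  0.4   6.7 ] tau [-0.035  1.199 -0.016] op 0.225 pos [ 0.4855 -0.1281  0.3447]
travel [1.5 3.  0.3] rot [-0.11  0.    0.06] qpos [ 0.46  0.41 -0.41  1.96  0.22  0.82  0.06]
```

View pics/tope.png

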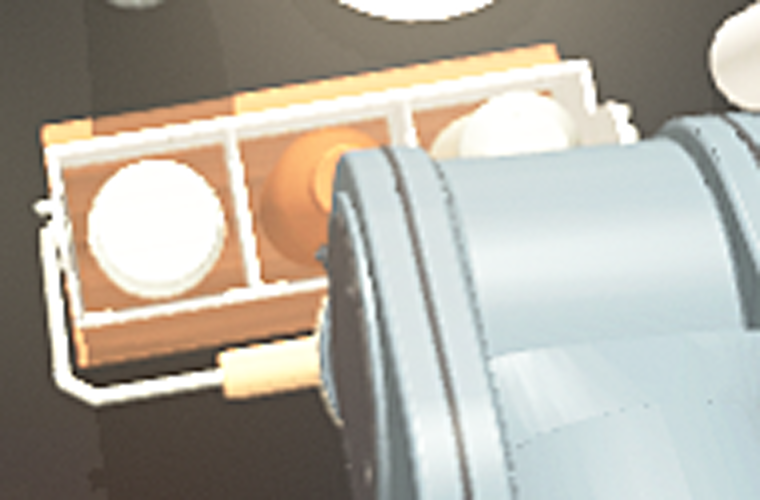

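The caddy is flat again, with the rim back at (48,147) and (82,320). Now I'll loosen the jaws to about 27 mm.

```bash
python3 -m creep '[{"travel":[0,0,0],"delta_rot":[0,0,0],"grip":-0.45},{"travel":[0,0,0],"delta_rot":[0,0,0],"grip":-0.36},{"travel":[0,0,0],"delta_rot":[0,0,0],"grip":-0.36}]'
python3 nxt.py 0.84 0.005 0.0
python3 - <<'E'
from h import *
c=read_camera('side'); zoom(c,'sidee',270,80,180,180,3);pickle.dump(c,open('side2.pkl','wb'))
c=read_camera('top');zoom(c,'topf',285,195,190,125,4);pickle.dump(c,open('top2.pkl','wb'))
E
```

```text
time: 5.35
tool_pos: [0.4863, -0.128, 0.3444]
ee_rot: [0.465, 0.533, -0.464, 0.533]
contact_force: [0.3, -0.0, 0.1]
opening: 0.324
t 5.35 F [ 0.33 -0.02  0.13] tau [-0.001  0.033 -0.035] op 0.324 pos [ 0.4863 -0.128   0.3444]
travel [1.2 2.3 0.2] rot [-0.09 -0.   -0.06] qpos [ 0.46  0.41 -0.41  1.96  0.22  0.82  0.06]
```

View pics/sidee.png

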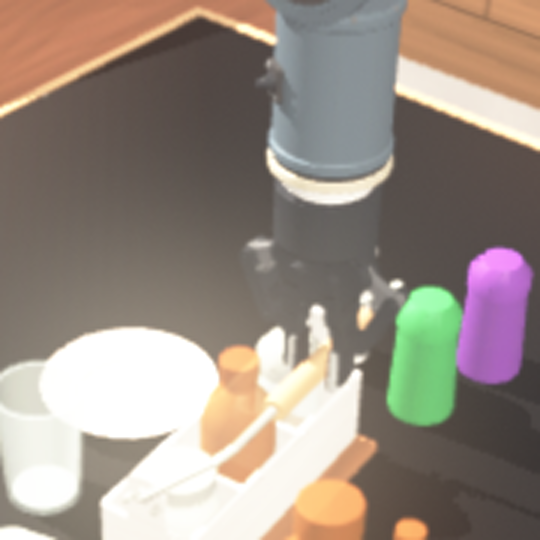

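View pics/topf.png

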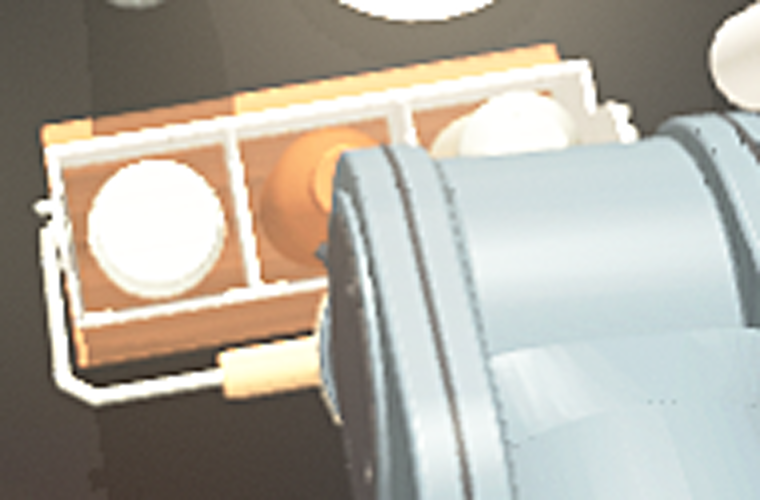

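The hand is free: force is zero, the caddy is flat and the handle is at about 0.83 rad. Next is a loose push in small steps.

```bash
python3 -m creep '[{"travel":[0,3,0],"delta_rot":[0,0,0],"grip":-0.36},{"travel":[0,6,0],"delta_rot":[0,0,0],"grip":-0.36},{"travel":[-2,9,0],"delta_rot":[0,0,0],"grip":-0.36},{"travel":[-4,12.5,0],"delta_rot":[0,0,0],"grip":-0.36},{"travel":[-6.5,16,0],"delta_rot":[0,0,0],"grip":-0.36},{"travel":[-9,19.5,0],"delta_rot":[0,0,0],"grip":-0.36},{"travel":[-11.5,24,0],"delta_rot":[0,0,0],"grip":-0.36},{"travel":[-14,28.5,0],"delta_rot":[0,0,0],"grip":-0.36},{"travel":[-14,28.5,0],"delta_rot":[0,0,0],"grip":-0.36}]'
python3 nxt.py 1.1 0.005 0.0
python3 - <<'E'
from h import *
c=read_camera('side'); zoom(c,'sideg',270,80,180,180,3)
c=read_camera('top');zoom(c,'topg',285,195,190,125,4)
E
```

```text
time: 6.35
tool_pos: [0.5151, -0.1241, 0.3586]
ee_rot: [0.465, 0.533, -0.464, 0.534]
contact_force: [0.3, 1.1, -0.3]
opening: 0.321
t 6.35 F [ 0.33  1.05 -0.34] tau [ 0.036 -0.039 -0.005] op 0.321 pos [ 0.5151 -0.1241  0.3586]
travel [ 0.  -4.4  0.2] rot [-0.08  0.   -0.11] qpos [ 0.44  0.43 -0.41  1.87  0.22  0.88  0.06]
```

View pics/sideg.png

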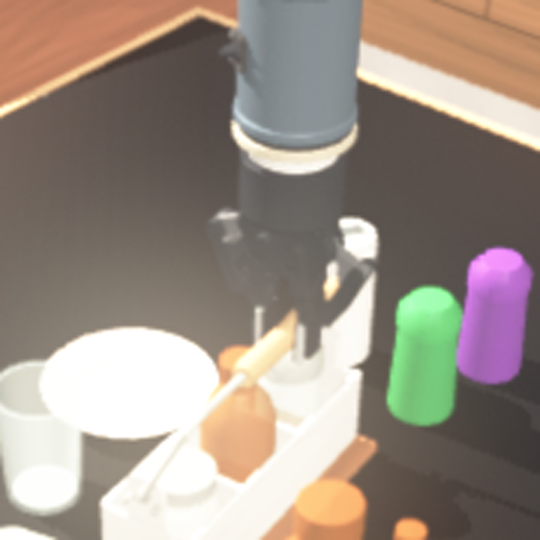

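View pics/topg.png

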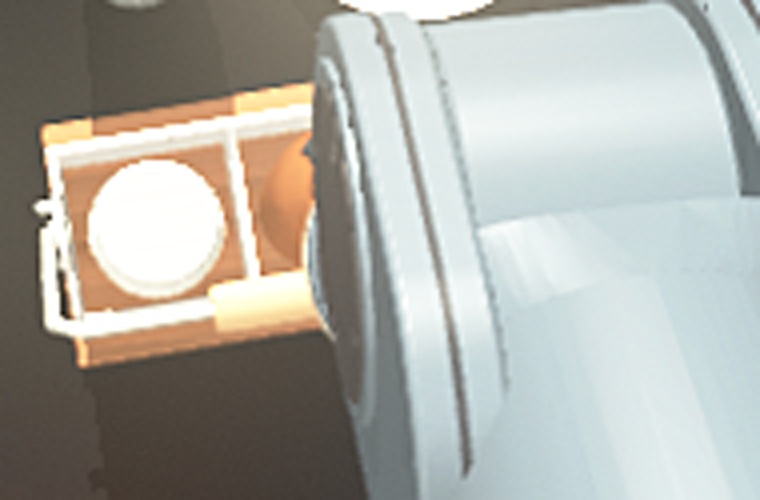

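```bash
python3 -m creep '[{"travel":[-2,4.5,0],"delta_rot":[0,0,0],"grip":-0.36},{"travel":[-4.3,9,0],"delta_rot":[0,0,0],"grip":-0.36},{"travel":[-6,14,0],"delta_rot":[0,0,0],"grip":-0.36},{"travel":[-7.6,19,0],"delta_rot":[0,0,0],"grip":-0.36},{"travel":[-8.8,24,0],"delta_rot":[0,0,0],"grip":-0.36},{"travel":[-9.9,29.5,0],"delta_rot":[0,0,0],"grip":-0.36},{"travel":[-10.5,35,0],"delta_rot":[0,0,0],"grip":-0.36},{"travel":[-11.1,40,0],"delta_rot":[0,0,0],"grip":-0.36},{"travel":[-11.4,44,0],"delta_rot":[0,0,0],"grip":-0.36},{"travel":[-11.4,44,0],"delta_rot":[0,0,0],"grip":-0.36}]'
python3 nxt.py 1.5708 0.005 0.0
python3 - <<'E'
from h import *
c=read_camera('side'); zoom(c,'sideh',270,80,180,180,4);pickle.dump(c,open('side2.pkl','wb'))
c=read_camera('top');zoom(c,'toph',285,195,190,125,4);pickle.dump(c,open('top2.pkl','wb'))
E
```

```text
time: 7.45
tool_pos: [0.5582, -0.1181, 0.3695]
ee_rot: [0.465, 0.533, -0.464, 0.533]
contact_force: [0.5, -0.2, 0.3]
opening: 0.319
t 7.45 F [ 0.46 -0.18  0.33] tau [-0.005  0.042  0.   ] op 0.319 pos [ 0.5582 -0.1181  0.3695]
travel [-0.5 -0.3  0.1] rot [-0.08 -0.01 -0.03] qpos [ 0.4   0.47 -0.41  1.76  0.22  0.95  0.04]
```

View pics/sideh.png

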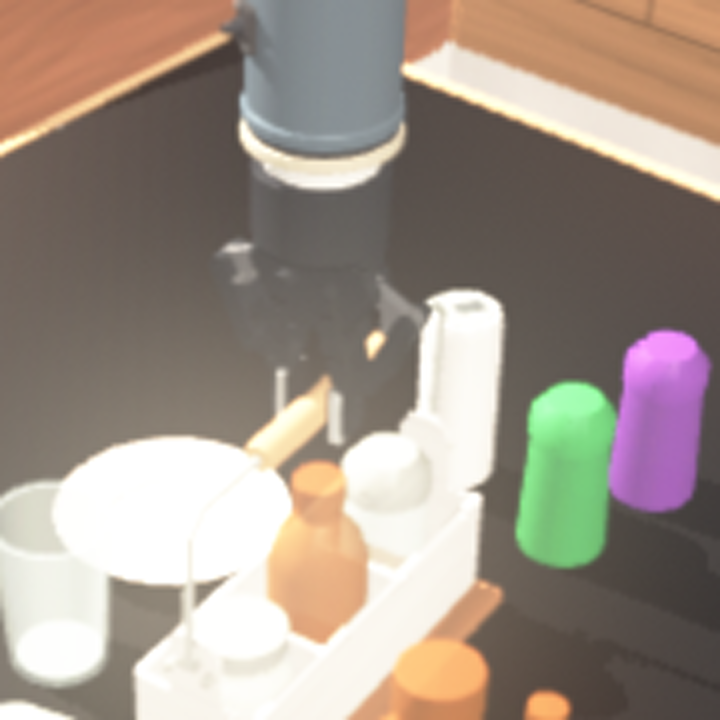

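View pics/toph.png

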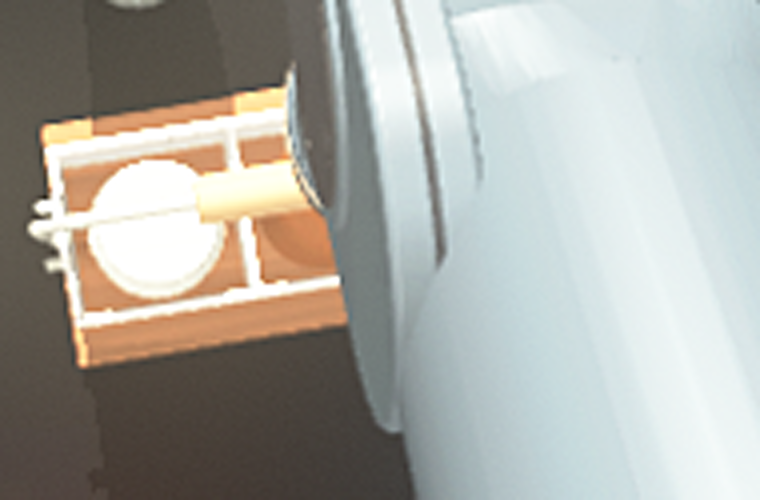

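```bash
python3 - <<'E' | tail -8
from fit import *
q=np.load('q.npy')
for a in(1.45,1.5,1.55,1.6):
    q[3]=a
    p=proj(t,world(('g',.07),q))[0]-q[4:6]; s_=proj(s,world(('g',.07),q))[0]-q[6:8]
    print(a,'top zoom',((p-[285,195]+.5)*4-.5).round(1),'side zoom',((s_-[270,80]+.5)*4-.5).round(1))
for p_ in([.062,.134,.01],[-.062,.134,.01],[.042,.13,.08],[-.042,.13,.08]):
    p=proj(t,world(p_,q))[0]-q[4:6]; print(((p-[285,195]+.5)*4-.5).round(1))
E
```

```text
1.45 top zoom [201.4 220.3] side zoom [270.9 466.2]
1.5 top zoom [199.3 207.3] side zoom [263.  462.3]
1.55 top zoom [197.2 194.3] side zoom [255.1 458.9]
1.6 top zoom [195.1 181.4] side zoom [247.2 455.8]
[ 42.4 122.5]
[ 80.8 363.4]
[ 49.1 145.3]
[ 77.1 321.4]
```

The handle is at about 1.54 rad, since the grip's +y end at (201,194) matches the prediction. The caddy hasn't moved. I'll close firmly at the +5 mm offset.

```bash
python3 -m creep '[{"travel":[0,0,0],"delta_rot":[0,0,0],"grip":-0.45},{"travel":[0,0,0],"delta_rot":[0,0,0],"grip":-0.5},{"travel":[0,0,0],"delta_rot":[0,0,0],"grip":-1},{"travel":[0,0,0],"delta_rot":[0,0,0],"grip":-1},{"travel":[0,0,0],"delta_rot":[0,0,0],"grip":-1},{"travel":[0,0,0],"delta_rot":[0,0,0],"grip":-1}]' 60
python3 nxt.py 1.5708 0.005 0.0
python3 - <<'E'
from h import *
c=read_camera('side'); zoom(c,'sidei',270,80,180,180,4)
c=read_camera('top');zoom(c,'topi',285,195,190,125,4)
E
```

```text
time: 8.15
tool_pos: [0.5577, -0.1183, 0.3698]
ee_rot: [0.465, 0.533, -0.465, 0.533]
contact_force: [-1.1, 1.4, 2.9]
opening: 0.215
t 8.15 F [-1.11  1.45  2.88] tau [ 0.041  0.173 -0.022] op 0.215 pos [ 0.5577 -0.1183  0.3698]
travel [-0.2  0.3  0. ] rot [-0.1   0.01 -0.02] qpos [ 0.4   0.47 -0.41  1.76  0.22  0.95  0.04]
```

View pics/sidei.png

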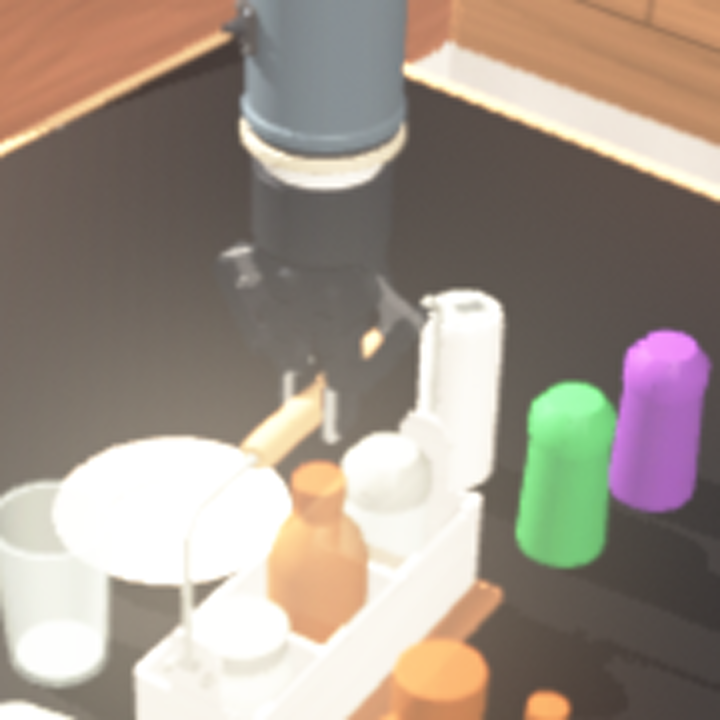

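View pics/topi.png

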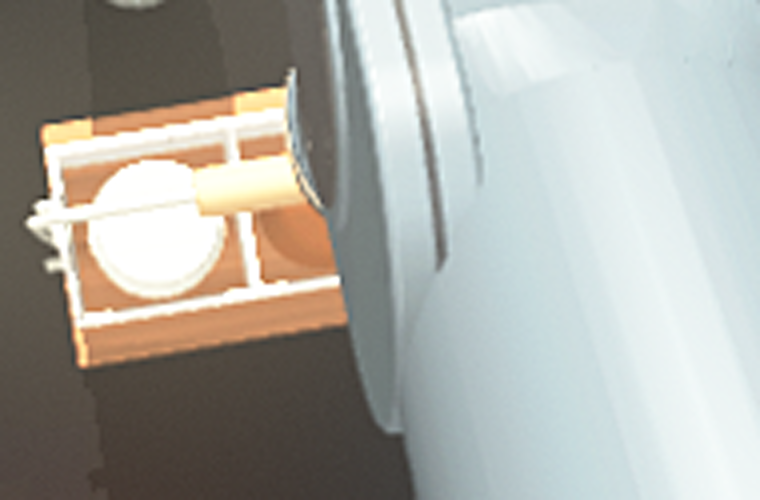

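The handle is now at about 1.57 rad (grip end at (197,187)) and the caddy is still flat. I'll do a 12 mm test lift.

```bash
python3 -m creep '[{"travel":[-1.5,0,0],"delta_rot":[0,0,0],"grip":-1},{"travel":[-3,0,0],"delta_rot":[0,0,0],"grip":-1},{"travel":[-4.5,0,0],"delta_rot":[0,0,0],"grip":-1},{"travel":[-6,0,0],"delta_rot":[0,0,0],"grip":-1},{"travel":[-8,0,0],"delta_rot":[0,0,0],"grip":-1},{"travel":[-10,0,0],"delta_rot":[0,0,0],"grip":-1},{"travel":[-12,0,0],"delta_rot":[0,0,0],"grip":-1},{"travel":[-12,0,0],"delta_rot":[0,0,0],"grip":-1}]' 60
python3 nxt.py 1.5708 0.005 0.012
python3 - <<'E'
from h import *
c=read_camera('side'); zoom(c,'sidej',270,120,180,180,4);pickle.dump(c,open('side2.pkl','wb'))
c=read_camera('top');zoom(c,'topj',285,195,190,125,4);pickle.dump(c,open('top2.pkl','wb'))
E
```

```text
time: 9.05
tool_pos: [0.5577, -0.1182, 0.382]
ee_rot: [0.465, 0.533, -0.464, 0.533]
contact_force: [-0.5, -0.5, -8.8]
opening: 0.216
t 9.05 F [-0.47 -0.53 -8.84] tau [ 0.076 -0.051 -0.003] op 0.216 pos [ 0.5577 -0.1182  0.382 ]
travel [-0.   0.2  0. ] rot [-0.1   0.01 -0.03] qpos [ 0.4   0.46 -0.41  1.74  0.21  0.98  0.05]
```

View pics/sidej.png

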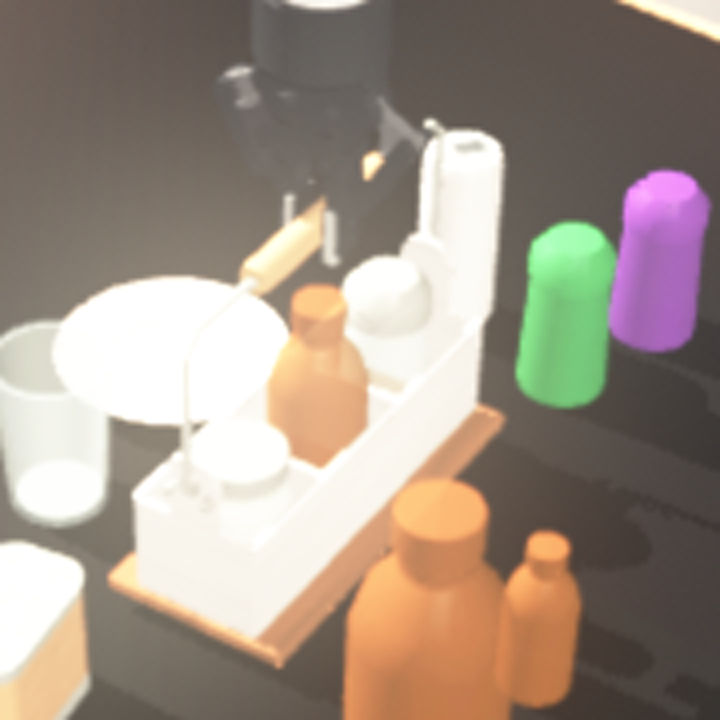

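View pics/topj.png

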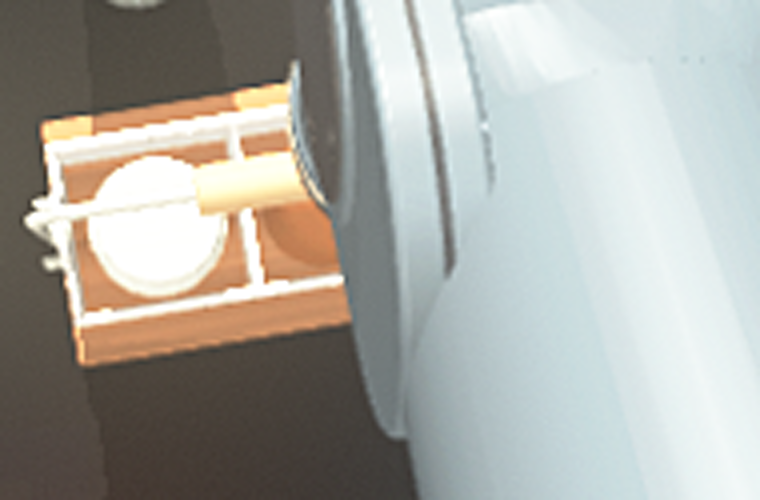

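```bash
cat > fit6.py <<'E'
from h import *
from scipy.optimize import least_squares
from scipy.spatial.transform import Rotation as Ro
q0=np.load('q.npy')
def fit6(K,z0=.0):
    # K: (cam, 'top'/'side', local pt, pixel)
    def w(p,v): return Ro.from_euler('xyz',[v[3],v[4],v[5]]).as_matrix()@np.array(p)+v[:3]
    def res(v): return np.concatenate([proj(c,w(p,v))[0]-u-(q0[4:6] if n=='top' else q0[6:8]) for c,n,p,u in K])
    r=least_squares(res,[q0[0],q0[1],z0,0,0,q0[2]],loss='soft_l1')
    J=r.jac; sd=np.sqrt(np.diag(np.linalg.inv(J.T@J)))
    # tilt in caddy axes
    R=Ro.from_euler('xyz',r.x[3:]).as_matrix(); yaw=r.x[5]
    zc=R[:,2]; ex=np.array([np.cos(yaw),np.sin(yaw),0]); ey=np.array([-np.sin(yaw),np.cos(yaw),0])
    print('pos',r.x[:3].round(4),'yaw',yaw.round(3),'tilt toward +x',(zc@ex).round(4),'+y',(zc@ey).round(4),'total',np.arccos(zc[2]).round(4),'sd',sd.round(4))
    print(r.fun.reshape(-1,2).round(1).tolist())
B=lambda sx,sy:[sx*.062,sy*.134,.010]
R=lambda sx,sy:[sx*.042,sy*.130,.080]
E
python3 - <<'E'
from fit6 import *
t=pickle.load(open('top2.pkl','rb')); s=pickle.load(open('side2.pkl','rb'))
T=lambda p,u:(t,'top',p,(np.array(u)+.5)/4-.5+[285,195])
S=lambda p,u:(s,'side',p,(np.array(u)+.5)/4-.5+[270,120])
fit6([T(B(1,1),(42,122)),T(B(-1,1),(83,362)),T(R(1,1),(49,147)),T(R(-1,1),(80,322)),
 S(B(1,1),(112,577)),S(B(-1,1),(280,658)),S(B(-1,-1),(502,416)),S(R(1,1),(137,495)),S(R(-1,1),(258,545)),S(R(-1,-1),(480,318))],.012)
# reference: initial
t=pickle.load(open('top.pkl','rb')); s=pickle.load(open('side.pkl','rb'))
T=lambda p,u:(t,'top',p,(np.array(u)+.5)/4-.5+[285,195])
S=lambda p,u:(s,'side',p,(np.array(u)+.5)/4-.5+[290,170])
fit6([T(B(1,1),(42,122)),T(B(-1,1),(80,360)),T(R(1,1),(48,145)),T(R(-1,1),(82,320)),S(B(1,1),(30,392)),S(B(-1,1),(200,472)),S(B(-1,-1),(418,230)),S(R(1,1),(55,310)),S(R(-1,1),(178,362)),S(R(-1,-1),(397,133))])
E
```

```text
pos [ 0.5596 -0.1237  0.0114] yaw 0.153 tilt toward +x -0.0011 +y -0.0079 total 0.008 sd [0.0016 0.001  0.0019 0.0125 0.02   0.008 ]
[[-0.2, -0.1], [0.1, 0.8], [0.1, -0.7], [0.1, 0.1], [-0.9, -0.3], [0.5, -0.7], [0.2, -0.4], [-0.2, 0.2], [-0.0, 1.0], [0.0, 0.6]]
pos [ 0.561  -0.1231 -0.001 ] yaw 0.155 tilt toward +x -0.0005 +y -0.0106 total 0.0106 sd [0.0016 0.0011 0.0019 0.0119 0.0191 0.0083]
[[-0.2, 0.1], [0.8, 0.7], [0.5, -0.1], [-0.3, 0.1], [-0.7, -0.5], [0.0, -0.7], [0.2, -0.3], [0.0, 0.2], [-0.5, 0.5], [-0.2, 0.7]]
```

At 11.4 mm up the caddy is level, and the fit matches the initial reference to about 0.003 rad. I'll lift the remaining 68 mm.

```bash
python3 -m creep '[{"travel":[-4,0,0],"delta_rot":[0,0,0],"grip":-1},{"travel":[-10,0,0],"delta_rot":[0,0,0],"grip":-1},{"travel":[-18,0,0],"delta_rot":[0,0,0],"grip":-1},{"travel":[-26,0,0],"delta_rot":[0,0,0],"grip":-1},{"travel":[-34,0,0],"delta_rot":[0,0,0],"grip":-1},{"travel":[-42,0,0],"delta_rot":[0,0,0],"grip":-1},{"travel":[-50,0,0],"delta_rot":[0,0,0],"grip":-1},{"travel":[-58,0,0],"delta_rot":[0,0,0],"grip":-1},{"travel":[-64,0,0],"delta_rot":[0,0,0],"grip":-1},{"travel":[-68,0,0],"delta_rot":[0,0,0],"grip":-1}]' 60
python3 -m creep '[{"travel":[0,0,0],"delta_rot":[0,0,0],"grip":-1},{"travel":[0,0,0],"delta_rot":[0,0,0],"grip":-1},{"travel":[0,0,0],"delta_rot":[0,0,0],"grip":-1},{"travel":[0,0,0],"delta_rot":[0,0,0],"grip":-1},{"travel":[0,0,0],"delta_rot":[0,0,0],"grip":-1},{"travel":[0,0,0],"delta_rot":[0,0,0],"grip":-1},{"travel":[0,0,0],"delta_rot":[0,0,0],"grip":-1},{"travel":[0,0,0],"delta_rot":[0,0,0],"grip":-1}]' 60
python3 nxt.py 1.5708 0.005 0.08
python3 - <<'E'
from h import *
c=read_camera('side'); zoom(c,'sidek',270,100,180,180,4);pickle.dump(c,open('side2.pkl','wb'))
c=read_camera('top');zoom(c,'topk',275,190,190,140,4);pickle.dump(c,open('top2.pkl','wb'));save(c,'topkf')
for q in ['can','tin','plate','tumbler']: print(q,[(np.round(d['centre'],3).tolist(),round(d['p'],2)) for d in search_frame(q,c)[:2]])
E
```

```text
time: 10.15
tool_pos: [0.5577, -0.1182, 0.4503]
ee_rot: [0.465, 0.533, -0.464, 0.533]
contact_force: [0.3, 0.3, -8.7]
opening: 0.215
time: 10.95
tool_pos: [0.5577, -0.1183, 0.4496]
ee_rot: [0.465, 0.533, -0.465, 0.533]
contact_force: [-0.4, 0.5, -9.4]
opening: 0.214
t 10.95 F [-0.39  0.5  -9.37] tau [-0.086 -0.01  -0.054] op 0.214 pos [ 0.5577 -0.1183  0.4496]
travel [-0.4  0.3  0. ] rot [-0.1 -0.   0. ] qpos [ 0.41  0.4  -0.42  1.64  0.18  1.14  0.08]
can [([0.737, -0.113, 0.012], 0.6)]
tin [([0.575, 0.119, 0.088], 0.72)]
plate [([0.734, -0.111, 0.012], 0.86)]
tumbler [([0.707, -0.03, 0.057], 0.67)]
```

View pics/sidek.png

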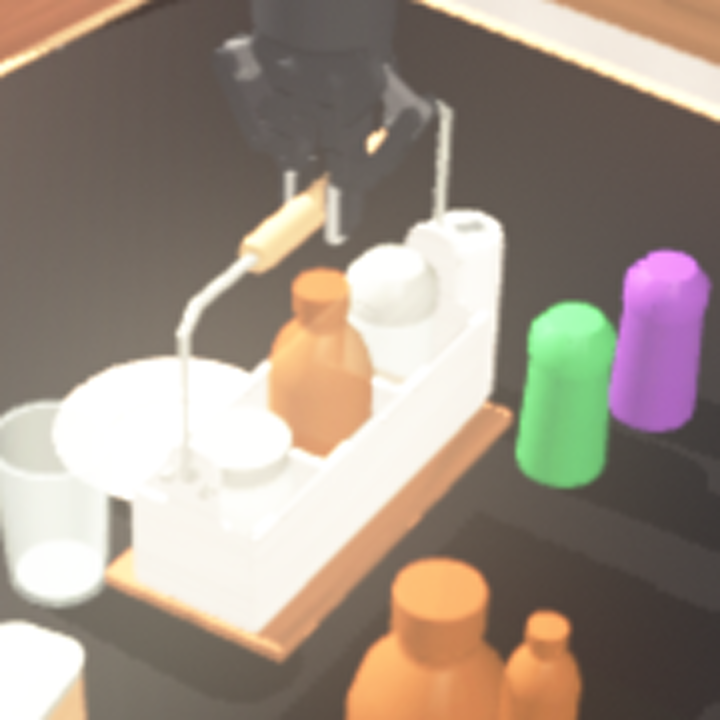

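View pics/topk.png

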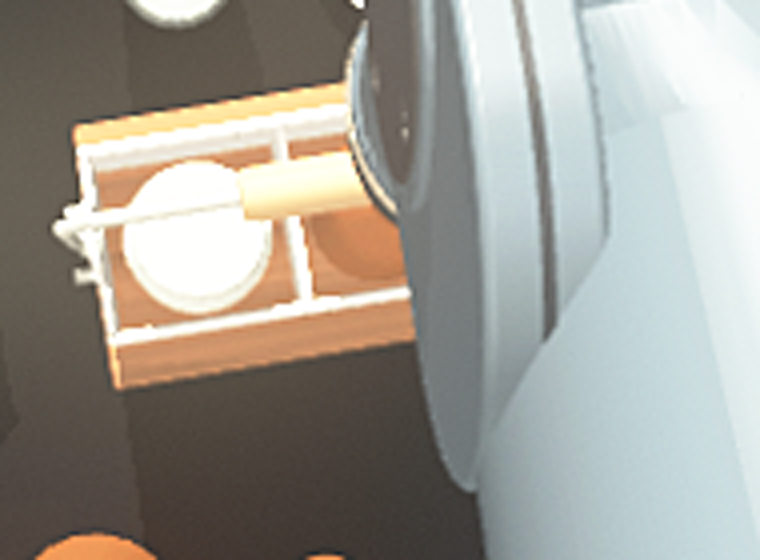

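View pics/topkf.png

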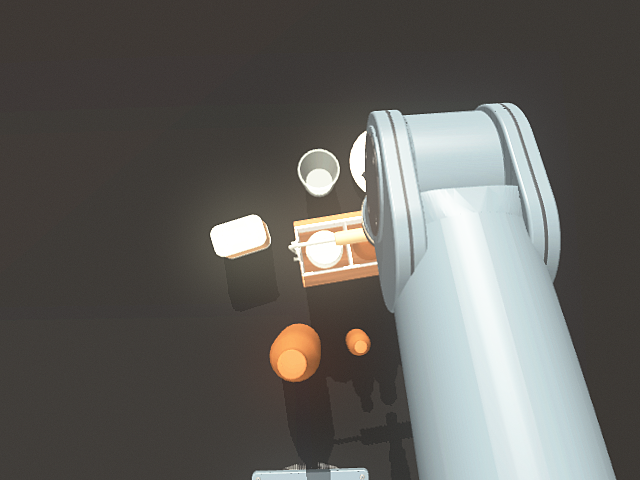

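```bash
python3 - <<'E'
from fit6 import *
t=pickle.load(open('top2.pkl','rb')); s=pickle.load(open('side2.pkl','rb'))
T=lambda p,u:(t,'top',p,(np.array(u)+.5)/4-.5+[275,190])
S=lambda p,u:(s,'side',p,(np.array(u)+.5)/4-.5+[270,100])
fit6([T(B(1,1),(74,127)),T(B(-1,1),(117,384)),T(R(1,1),(82,150)),T(R(-1,1),(112,342)),
 S(B(1,1),(108,577)),S(B(-1,1),(282,653)),S(B(-1,-1),(512,412)),S(R(-1,1),(258,543)),S(R(-1,-1),(493,310))],.08)
for q in ['can','tin','plate','tumbler','sauce','mustard','shaker']: print(q,[(np.round(d['centre'],3).tolist(),round(d['p'],2)) for d in search_frame(q,s)[:3]] if 0 else '')
c=read_camera('side')
for q in ['can','tin','plate','tumbler','sauce','mustard','shaker']: print(q,[(np.round(d['centre'],3).tolist(),round(d['p'],2)) for d in search_frame(q,c)[:3]])
o=get_obs();print(o['time'],o['joint_velocities'].round(3),o['contact_force'].round(2))
a=pickle.load(open('side.pkl','rb'))['frame'].astype(int);d=np.abs(a-c['frame'].astype(int)).sum(2)>90
im=c['frame'].copy();im[d]=im[d]//2+np.array([127,0,0],np.uint8);cv2.imwrite('pics/diff.png',im[60:360,200:480,::-1])
E
```

```text
pos [ 0.558  -0.1244  0.0781] yaw 0.143 tilt toward +x 0.0003 +y 0.0097 total 0.0097 sd [0.0017 0.001  0.0019 0.0113 0.0191 0.009 ]
[[0.3, -0.3], [0.3, 0.9], [-0.3, -0.1], [0.0, 0.0], [-0.6, -0.6], [0.4, 0.3], [0.5, -0.3], [-0.2, 0.0], [-0.7, 0.7]]
can 
tin 
plate 
tumbler 
sauce 
mustard 
shaker 
can []
tin [([0.56, 0.138, 0.074], 0.56), ([0.764, -0.186, 0.007], 0.17)]
plate [([0.762, -0.187, 0.01], 0.71)]
tumbler [([0.684, -0.018, 0.076], 0.69)]
sauce [([0.543, -0.106, 0.189], 0.81), ([0.342, 0.038, 0.127], 0.79), ([0.358, -0.088, 0.068], 0.56)]
mustard [([0.535, -0.029, 0.182], 0.72)]
shaker [([0.514, -0.322, 0.067], 0.72), ([0.504, -0.41, 0.064], 0.62), ([0.559, -0.195, 0.186], 0.57)]
11.65 [-0.001  0.001  0.002  0.001 -0.    -0.002  0.001] [-0.15 -1.08 -9.83]
```

View pics/diff.png

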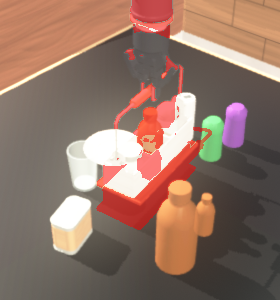

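The caddy is 78 mm up, tilted less than 0.01 rad and still. The contents rose with it, by about 78 mm each. The difference picture shows changes only at the caddy, handle and arm. The can at (187,115), tin, plate and tumbler are unchanged.

```bash
python3 -c "
from bench import sign_off
print(sign_off())"
```

```text
the job is handed in; nothing more can be done
None
```

I swung the handle upright with the caddy on the table, then lifted the loaded caddy by its grip. I handed the job in at about 11.7 s with the arm still holding the caddy; `sign_off` reported no verdict.

**Handle swing:** My first swing, with the grip clamped, was slightly off the handle's arc. It tipped the caddy by an estimated 0.05 rad, below the 0.2 rad limit. I eased back until it stood flat, loosened the jaws and pushed the handle the rest of the way. It reached about 1.57 rad with the caddy flat and not visibly moved.

**Grip and lift:** I gripped at 60 N, 5 mm towards the mustard end of the handle, where I estimated the balance point to be. A 12 mm test lift came up level, so I raised it the rest of the way.

**Last checks:**
- **Caddy:** The camera fit put the underside at 78 mm and the tilt at about 0.01 rad, which is within the fit's error of 0.01 to 0.02 rad. The arm was still, with about 9.5 N hanging from it.
- **Contents:** The sauce bottle, mustard jar and shaker each rose with the caddy and look upright in their pockets.
- **Bystanders:** The can, tin, plate and tumbler show no movement between the first and last side pictures.
- **Disagreement:** The networks missed the can in the final side picture and called the plate a can in the top one. Their plate position also shifted because the plate is now partly hidden. For these two I relied on the picture comparison, which showed no change.

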